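Stand a plate on edge and hold the rotary stop at its third click

ROBOT

A 6-joint arm with a two-finger parallel gripper is mounted at the origin on a cart in front of the work surface, level with it; the furniture and walls round the work are solid. World frame = base frame: x ahead of the robot, y to its left, z up, the work surface at z = 0. Lengths are in m, angles in degrees, forces in N, time in s.
With the tool pointing down it reaches from about 0.35 to 0.875 m from the base axis. Payload 4.2 kg.
Tool frame: the origin (TCP) lies between the finger pads; the fingertips stand 17 mm ahead of it and the grasp point (between the pads) lies 2 mm behind it; z points along the fingers, y is the line along which they close (so a half turn about z gives the same grasp; the last joint's range is limited). The gripper opens to 85 mm and grips with 20 to 120 N. Pads are 22 mm wide; open, the fingers measure 114 mm over their backs; the gripper's body (76 mm by 85 mm) begins 54 mm behind the grasp point. The pads swing forward as they close: fully open they stand 13 mm farther back than shut.
Start: joints at [-61.1, 22.042, 0.453, 0, -68.411, -14.817], TCP at [0.152, -0.606, 0.248] pointing down, gripper open.
Joint ranges: [-179.83, 179.83], [-69.29, 118.12], [-61.27, 80.66], [-181.25, 117.63], [-171.15, -9.14], [-177.46, 177.46]. Speed limits (degrees/s): [159.86, 159.86, 180, 180, 180, 180].

INTERFACE

Orientations are given as a 3x3 rotation matrix whose columns are the frame's x, y, z axes.
In Python, from rig import read_state, camera, camera_params, hand_in gives the robot as it stands.
- The arm moves only by the tool drive_tool, never from a script. Its arguments are lists of equal length, an entry for each row: "travel": the shift along the world's x, y, z in mm, a list of three; "spin": the turn about the world's z in rad; "gripper": the gripper's target within -1 to 1 (shut at 1, half-way at 0, fully open at -1). A call has 1 to 10 rows; each row is the pose to reach, as a shift and turn from the pose commanded when the call began; what a row does not reach only later rows make up. A row lasts 1/12 s, in which the tool goes at most 41.7 mm and 7.16 degrees, less where a joint would pass 70% of its speed; a pose out of reach is approached as far as the arm can. A call with a gripper value outside its range is refused whole. The fingers move at their own pace and stop on an object; the grip force is fixed at half the most. Time passes only in rows, so rows that repeat a pose let the fingers close. It gives the time, the measured TCP pose, the force, the opening and the grip force at its end, in the units of the state.
- read_state(): the state, without advancing time (a new reading comes with each control period).
- camera(name): name is "scene" or "top" or "wrist"; returns the picture (480x640x3 uint8, red, green, blue); there is no depth.
- camera_params(name): a dict with "fx", "fy", "cx", "cy" (pixels), "k1" (the pictures are not rectified: a ray, as slopes to the right and down, at radius r is drawn at 1 + k1 r^2 times it, then the intrinsics apply), "eye" and "rotation" of the camera in the world; the wrist camera has in their place "T_tool_cam" (4x4, takes a point from camera to tool coordinates, whose origin is the TCP and whose axes are the flange's). Camera axes: x right, y down, z forward; pixel columns grow to the right and rows downward; lengths in m; the calibration is good to about 2 mm. A picture is of the moment at which its call begins: read the wrist's pose just before it. camera_params takes no time and is no camera call.
- hand_in(): hands the job in; it is judged then, once.
The state is a dict: "time_s": time; "joint_pos": joint angles; "joint_vel": joint speeds; "joint_torque": joint torques, N m; "eef_pos": TCP position; "eef_rot": TCP orientation; "ft_force": force on the tool from outside, world axes, zero at the start; "wrist_torque": the same for the moment, N m; "opening": finger opening in m; "gripper_force": force on a finger pad.
Only numpy, scipy, OpenCV 4.12 (cv2) and the standard library are available. Lean on these libraries where they do the work, as an engineer would, in place of code of your own. Each camera call takes 0.05 s, during which the arm holds its last target. There are 200 camera calls.

TASK

Take the blue metal plate off the sloping stand, stand it upright on its long thin edge in the nest of the rotary-stop fixture (between the two low end cheeks, close in front of the grey fence) and let go of it. Then grip the red knob and turn it clockwise, seen from above, from its home position to the third click and no farther, so that the brass arm swings across in front of the standing plate; the knob is sprung and runs back if let go, so finish while still gripping it at the third click. Leave the tape roll, the blue tub, the brass coupling and the screwdriver where they are.

Things in the scene. Friction and masses are not known exactly. Their poses are not given: they have to be found in the camera images.
- blue_plate: Blue metal plate 80 x 60 x 14 mm, 0.15 kg, loose. Origin at its centre; x = thickness, y = long edge (80), z = height (60) toward the upper edge. Starts leaning on the sloping stand, its upper edge 30 deg from vertical toward -x of the stand, roughly the robot's right. It can be pinched over its 14 mm at the middle of the upper edge with the fingers tilted along it. Either face may face the fence.
- slope_stand: Fixed grey open-frame sloping stand, base 85 x 85 x 6 mm, 54 mm high. Origin at the middle of its underside, 48 mm below the leaning plate's centre; -x points roughly to the robot's right, z up. Two rails 50 mm apart back the plate up to 18 mm below its upper edge, the middle between them is open; a ledge with low lips carries the lower edge.
- stop_fixture: Fixed rotary-stop fixture, aluminium base 10 mm thick, x -55 to 47, y -50 to 160 mm; origin on the worktop under the knob's axis, z up. The nest lies at +y: grey fence at x 33 to 42, y 50 to 150, top at z 38 mm; end cheeks with inner faces at y 56 and 144, tops at z 22 mm. The nest is open at -x until the brass arm closes it.
- nest (a point): Point on the nest's floor (10 mm above the worktop) where the middle of the standing plate's lower edge belongs: at x 24, y 100 mm of the fixture, axes as the fixture's. The plate's long edge lies along the fixture's y, 2 mm in front of the fence, 4 mm from each cheek.
- rotary_stop (a joint): Angle of knob and brass arm, rad: 0 at home (hard stop), growing clockwise from above. Clicks every 24 deg: first 0.419, second 0.838, third 1.257; hard end 2.1. Detents 0.045 N m plus return spring 0.045 N m/rad: let go at the third click it runs back. Marks on the base under the arm: home white, first and second black, third red.
- knob_center (a point): Point on the knob's axis in its red bar grip, 83 mm above the worktop, the height to grip. The bar is 16 mm thick, 40 mm long, 62 to 100 mm above the worktop, on a black disc (42 mm diameter, 55 to 62 mm up). It stands square across the brass arm: pinch it over its 16 mm with the fingers closing along the arm's direction. Its axes turn with the knob and equal the fixture's at home.
- stop_tip (a point): Rubber tip (12 mm diameter) of the brass arm, 92 mm from the knob's axis, 36 mm above the worktop; the arm is 9 mm wide. At home the arm points 72 deg counter-clockwise of the fixture's +y (roughly toward the robot), at the third click along +y, about 11 mm in front of a plate that stands on the nest point.
- tape: Roll of beige tape 68 x 68 x 19 mm, loose bystander; origin under its centre.
- tub: Blue parts tub 69 x 69 x 30 mm, loose bystander; origin under its centre.
- coupling: Brass coupling 22 x 22 x 25 mm, loose bystander; origin under its centre.
- driver: Red screwdriver 157 mm long, loose bystander; origin under its centre.

How it is judged:
By the outcome, as a careful person would: the job done as asked, in the order asked, and still so for the second after the job is handed in, while the arm keeps its last pose, push and grip.
It also fails if it takes over 54 s, if anything falls off the work surface, if the arm or the gripper's body presses on something with over 40 N, if the wrist force passes 120 N, or if a joint passes its speed limit or range.

## Working session

There is one attempt and no reset: what is moved stays moved. The work goes in short steps, Python scripts to look and compute and a tool call to move; the robot and the scene stay as the last step left them, time stands still between calls to the robot, and variables do not carry over. Pictures are saved under pics/ and viewed, at most 10 in all, crops included, and the job is handed in when it is done.

Besides the shell and the picture viewer there is one more tool, called after "Emit:" as a command line: name --pt "numbers of a row" for each row, then --argument value for the rest. drive_tool: Moves the arm, as the interface text tells. Its arguments: {"type":"object","properties":{"travel":{"type":"array","items":{"type":"array","items":{"type":"number"}}},"spin":{"type":"array","items":{"type":"number"}},"gripper":{"type":"array","items":{"type":"number"}}},"required":["travel","spin","gripper"]}

```bash
mkdir -p pics; ls
python3 - <<'E'
from rig import *
import cv2,numpy as np
s=read_state();print(s['time_s'],s['eef_pos'],np.round(s['eef_rot'],3).tolist(),s['opening'])
for n in("scene","top","wrist"):
    p=camera_params(n);print(n,{k:(np.round(v,4).tolist()) for k,v in p.items()})
a=camera("scene");b=camera("top")
cv2.imwrite("pics/scene.png",a[:,:,::-1]);cv2.imwrite("pics/top.png",b[:,:,::-1])
E
```

```text
pics
0.0 [ 0.15196413 -0.60567766  0.24721905] [[-0.97, -0.243, -0.001], [-0.243, 0.97, 0.002], [0.0, 0.002, -1.0]] 0.08542265967281931
scene {'fx': 574.522, 'fy': 574.522, 'cx': 327.737, 'cy': 228.8545, 'k1': 0.0339, 'eye': [-0.0298, 0.8106, 0.6103], 'rotation': [[-0.8561, -0.2312, 0.4622], [-0.5167, 0.3989, -0.7575], [-0.0092, -0.8873, -0.461]]}
top {'fx': 452.1518, 'fy': 452.1518, 'cx': 313.8882, 'cy': 239.3684, 'k1': -0.0382, 'eye': [0.3443, -0.0524, 0.9993], 'rotation': [[-0.015, -0.9888, 0.1483], [-0.9996, 0.0187, 0.0232], [-0.0257, -0.1479, -0.9887]]}
wrist {'fx': 377.0464, 'fy': 377.0464, 'cx': 314.7496, 'cy': 243.4773, 'k1': -0.0625, 'T_tool_cam': [[0.0017, -0.9545, -0.2983, 0.0766], [1.0, 0.0015, 0.0007, -0.0001], [-0.0002, -0.2983, 0.9545, -0.1257], [0.0, 0.0, 0.0, 1.0]]}
```

View pics/scene.png

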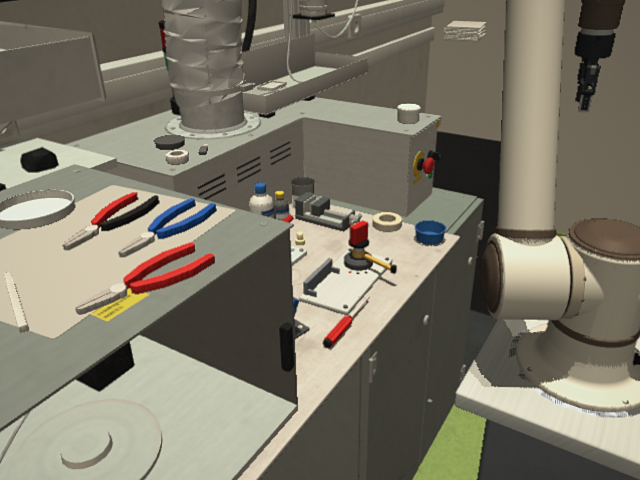

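View pics/top.png

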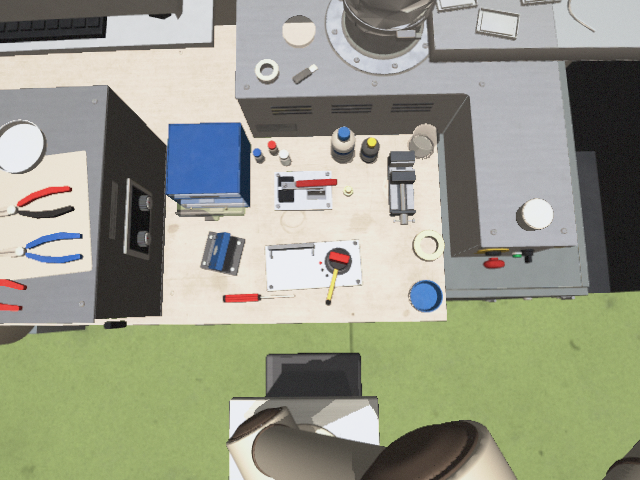

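The scene view shows the fixture at about (345,275), with the stand hidden behind the cabinet. The top view shows the plate and stand at (222,252), the knob at (338,258), the fixture base from (265,245) to (362,288), and the screwdriver at (255,298). Next I'll find corners in an enlarged crop of the top view.

```bash
cat > h.py <<'E'
import numpy as np, cv2
from rig import *
def cam(name,s=None):
    p=camera_params(name)
    if name=="wrist":
        T=np.array(p["T_tool_cam"]);R=np.array(s["eef_rot"]);return p,R@T[:3,3]+np.array(s["eef_pos"]),R@T[:3,:3]
    return p,np.array(p["eye"]),np.array(p["rotation"])
def KD(p): return np.array([[p["fx"],0,p["cx"]],[0,p["fy"],p["cy"]],[0,0,1.]]),np.array([p["k1"],0,0,0.])
def cast(c,uv,z):
    p,e,R=c;K,D=KD(p)
    n=cv2.undistortPoints(np.array(uv,float).reshape(-1,1,2),K,D)[:,0]
    d=np.c_[n,np.ones(len(n))]@R.T
    return e+d*((z-e[2])/d[:,2])[:,None]
def proj(c,X):
    p,e,R=c;K,D=KD(p);X=(np.array(X,float).reshape(-1,3)-e)@R
    return cv2.projectPoints(X,np.zeros(3),np.zeros(3),K,D)[0][:,0]
def shot(name,f):
    s=read_state();im=camera(name);cv2.imwrite("pics/"+f,im[:,:,::-1].copy());return s,im
E
python3 - <<'E'
from h import *
im=cv2.imread("pics/top.png")[222:312,190:380]
cv2.imwrite("pics/topc.png",cv2.resize(im,None,fx=4.2,fy=4.2,interpolation=cv2.INTER_CUBIC))
E
```

```text
(no output)
```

View pics/topc.png

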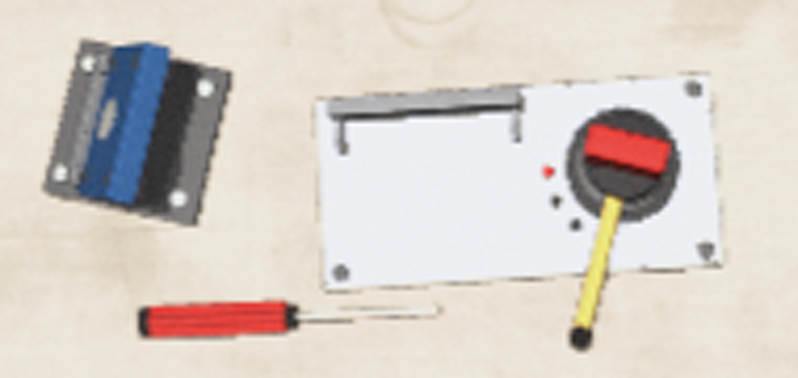

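The crop shows the plate leaning right, with its bright upper edge from (155,45) to (122,202). It also gives clear corners for the base and stand, the knob bar at (627,148), and the arm tip at (580,338).

```bash
cat >> h.py <<'E'
def frame(org,yaw): 
    c,s=np.cos(yaw),np.sin(yaw); return np.array(org),np.array([[c,-s],[s,c]])
E
python3 - <<'E'
from h import *
c=cam("top"); f=lambda P:np.array(P)/4.2+[190-.4,222-.4]
F=cast(c,f([(315,100),(710,73),(722,265),(325,290)]),.01)[:,:2]  # +x+y, +x-y, -x-y, -x+y
L=np.array([[47,160],[47,-50],[-55,-50],[-55,160]])/1e3
def fit(L,F):
    A,B=L-L.mean(0),F-F.mean(0);y=np.arctan2((A[:,0]*B[:,1]-A[:,1]*B[:,0]).sum(),(A*B).sum())
    R=frame([0,0],y)[1];o=F.mean(0)-R@L.mean(0);print("org",o.round(4),"yaw",np.degrees(y).round(2),"res mm",((L@R.T+o-F)*1e3).round(1).tolist());return o,R,y
o,R,y=fit(L,F)
print("nest",o+R@[.024,.1])
print("bar top ctr",cast(c,f([(627,142)]),.1)[0],"tip",cast(c,f([(580,338)]),.038)[0],"exp tip",o+R@(.092*np.array([np.cos(np.radians(162)),np.sin(np.radians(162))])))
S=cast(c,f([(82,40),(232,70),(195,224),(45,193)]),.006)[:,:2] # +x(left=+y world)
h=.0425
os,Rs,ys=fit(np.array([[h,h],[-h,h],[-h,-h],[h,-h]]),S) if 0 else fit(np.array([[h,h],[-h,h],[-h,-h],[h,-h]])@np.array([[1,0],[0,-1]]),S)
print("plate top edge centre", cast(c,f([(139,124)]),.074)[0])
E
```

```text
org [ 0.4429 -0.0808] yaw 2.71 res mm [[1.1, 1.0], [0.5, -0.4], [-0.7, -2.0], [-1.0, 1.5]]
nest [0.46212115 0.02024653]
bar top ctr [ 0.44578542 -0.08076165  0.1       ] tip [ 0.35433115 -0.05690906  0.038     ] exp tip [ 0.3541292  -0.05651082]
org [0.4667 0.1749] yaw 77.38 res mm [[1.1, 1.1], [0.2, -1.0], [-1.1, -1.4], [-0.2, 1.4]]
plate top edge centre [0.46194656 0.15904444 0.074     ]
```

Emit:
drive_tool --pt "15 38 0" --pt "31 77 0" --pt "46 115 0" --pt "62 153 0" --pt "77 191 0" --pt "93 230 0" --pt "108 268 0" --pt "124 306 0" --pt "139 345 0" --pt "155 383 0" --spin '[0, 0, -0.05, -0.1, -0.15, -0.2, -0.25, -0.3, -0.35, -0.4]' --gripper '[-1, -1, -1, -1, -1, -1, -1, -1, -1, -1]'

```text
time_s: 0.93
eef_pos: [0.3068, -0.2213, 0.2482]
eef_rot: [[-0.988, 0.157, 0.0], [0.157, 0.988, 0.0], [-0.0, 0.0, -1.0]]
ft_force: [1.4, -0.0, 0.1]
opening: 0.0855
gripper_force: 0.0
```

Emit:
drive_tool --pt "15 38 -2" --pt "31 77 -4" --pt "46 115 -8" --pt "62 153 -12" --pt "77 191 -16" --pt "93 230 -20" --pt "108 268 -25" --pt "124 306 -30" --pt "139 345 -35" --pt "156 383 -40" --spin '[-0.02, -0.04, -0.065, -0.065, -0.065, -0.065, -0.065, -0.065, -0.065, -0.065]' --gripper '[-1, -1, -1, -1, -1, -1, -1, -1, -1, -1]'

```text
time_s: 1.77
eef_pos: [0.4626, 0.1612, 0.2079]
eef_rot: [[-0.976, 0.217, -0.001], [0.217, 0.976, -0.0], [0.001, -0.0, -1.0]]
ft_force: [0.2, -0.1, 0.5]
opening: 0.0855
gripper_force: 0.0
```

Emit:
drive_tool --pt "0 0 0" --pt "0 0 0" --pt "0 0 0" --spin '[0, 0, 0]' --gripper '[-1, -1, -1]'

```text
time_s: 2.02
eef_pos: [0.4622, 0.159, 0.2077]
eef_rot: [[-0.976, 0.217, -0.002], [0.217, 0.976, -0.001], [0.001, -0.001, -1.0]]
ft_force: [0.3, -0.2, -0.2]
opening: 0.0852
gripper_force: 0.0
```

Run:
```python
from h import *
s,im=shot("wrist","w1.png");R=np.array(s["eef_rot"])
print(s["time_s"],s["eef_pos"],np.degrees(np.arctan2(R[1,1],R[0,1])),R[:,2],s["joint_pos"])
c=cam("wrist",s)
print(proj(c,[[.463,.160,.0775],[.4667,.1749,.006]]))
```

```text
2.0167 [0.46223623 0.15898775 0.20772117] 77.45961398284476 [-0.00169772 -0.00100071 -0.99999806] [ 3.80533773e+01  1.09119141e+01 -2.16189184e+01 -1.75432788e-02
 -5.75811065e+01 -1.40584399e+02]
[[316.78280626 239.7541381 ]
 [333.69684618 217.12019215]]
```

View pics/w1.png

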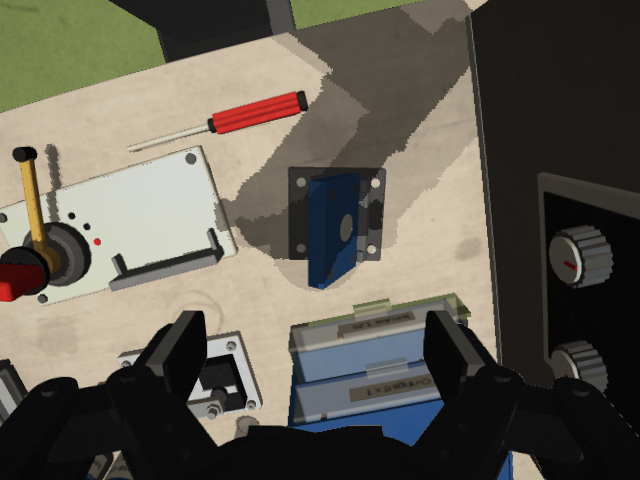

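The wrist view shows the stand centred at (337,214) and the plate's upper-edge strip near (318,234). That is within about 3 mm of my estimate. The tool only points down, so I'll straddle the plate, push its top upright from behind with a finger, then pinch.

Emit:
drive_tool --pt "0 5 -30" --pt "0 11 -60" --pt "0 11 -90" --pt "0 11 -115" --pt "0 11 -130" --pt "0 11 -138" --pt "0 11 -138" --pt "0 11 -138" --pt "0 11 -138" --spin '[0, 0, 0, 0, 0, 0, 0, 0, 0]' --gripper '[-0.3, -0.3, -0.3, -0.3, -0.3, -0.3, 0.1, 0.1, 0.1]'

```text
time_s: 2.82
eef_pos: [0.4636, 0.1703, 0.0718]
eef_rot: [[-0.976, 0.218, 0.002], [0.218, 0.976, 0.002], [-0.002, 0.002, -1.0]]
ft_force: [0.4, 0.1, -0.1]
opening: 0.0382
gripper_force: 0.0
```

Run:
```python
from h import *
s,im=shot("wrist","w2.png")
print(s["time_s"],s["eef_pos"],s["opening"],s["gripper_force"])
```

```text
2.8167 [0.46364523 0.17034269 0.07182482] 0.03816496212075703 0.0
```

View pics/w2.png

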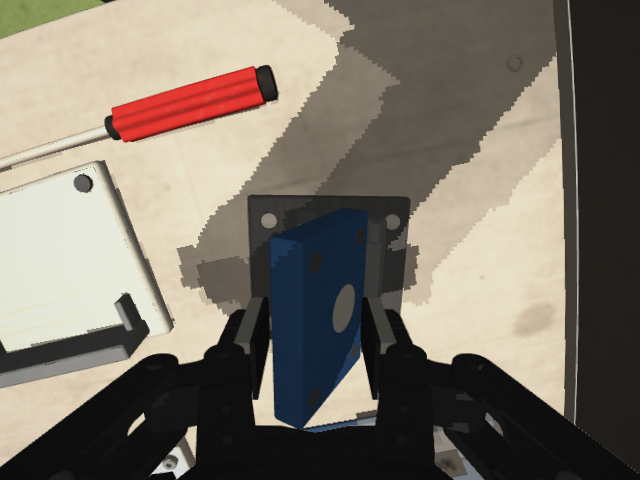

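The wrist view shows the fingers straddling the plate at columns 255 and 375, with the upper edge between them. Next is the push upright, then the pinch.

Emit:
drive_tool --pt "1 4 0" --pt "2 8 0" --pt "3 12 1" --pt "4 16 2" --pt "5 20 3" --pt "5 22 4" --pt "5 22 4" --spin '[0, 0, 0, 0, 0, 0, 0]' --gripper '[0.2, 0.2, 0.2, 0.2, 0.2, 0.2, 0.2]'

```text
time_s: 3.45
eef_pos: [0.4681, 0.193, 0.0746]
eef_rot: [[-0.976, 0.217, 0.001], [0.217, 0.976, 0.001], [-0.001, 0.001, -1.0]]
ft_force: [0.5, 0.2, 0.5]
opening: 0.0343
gripper_force: 0.1
```

Emit:
drive_tool --pt "0 0 0" --pt "0 0 0" --pt "0 0 0" --pt "0 0 0" --pt "0 0 0" --pt "0 0 0" --spin '[0, 0, 0, 0, 0, 0]' --gripper '[0.4, 0.5, 0.6, 1, 1, 1]'

```text
time_s: 3.95
eef_pos: [0.4658, 0.1888, 0.0739]
eef_rot: [[-0.976, 0.219, -0.006], [0.219, 0.976, -0.006], [0.004, -0.007, -1.0]]
ft_force: [-0.5, -8.0, 4.4]
opening: 0.0132
gripper_force: 58.2
```

Emit:
drive_tool --pt "0 0 5" --pt "0 0 15" --pt "0 0 30" --pt "0 0 50" --pt "0 0 70" --pt "0 0 70" --spin '[0, 0, 0, 0, 0, 0]' --gripper '[1, 1, 1, 1, 1, 1]'

```text
time_s: 4.45
eef_pos: [0.47, 0.1936, 0.1481]
eef_rot: [[-0.976, 0.217, 0.007], [0.217, 0.976, 0.005], [-0.006, 0.006, -1.0]]
ft_force: [0.1, 1.1, -0.4]
opening: 0.0132
gripper_force: 58.5
```

Run:
```python
from h import *
s,im=shot("wrist","w3.png")
print(s["time_s"],s["eef_pos"],s["opening"],s["gripper_force"])
```

```text
4.45 [0.46995667 0.19358387 0.1480998 ] 0.013187176618026895 58.528305888175964
```

View pics/w3.png

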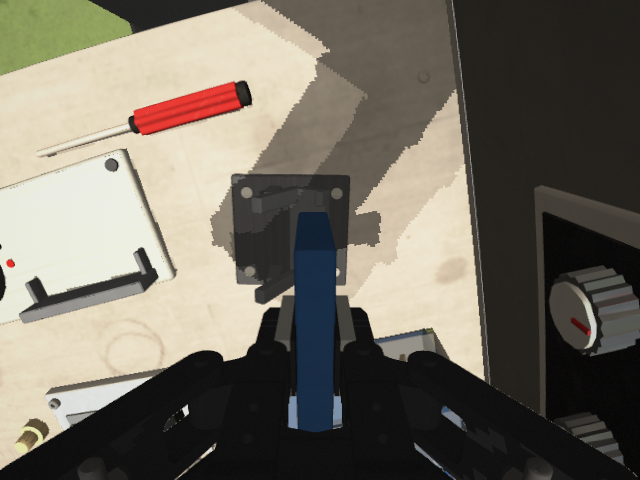

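The plate is gripped upright. Its near end face runs from row 212 (bottom) to row 250 (top), and the upper edge runs on to about row 430, between columns 295 and 336. I'll work out how it sits in the hand from the rows.

Run:
```python
from h import *
from scipy.optimize import least_squares
im=cv2.imread("pics/w3.png").astype(int)
for r in list(range(204,220,2))+list(range(238,258,2))+list(range(380,444,4)): print(r,im[r,306:326].mean(0).round().tolist(),end=' ')
m=(im[:,:,0]>im[:,:,2]*1.6)&(im[:,:,0]>40)
print()
for r in (216,225,235,245,252,260,270,300,330): 
    x=np.where(m[r,270:360])[0]+270; print(r,x.min(),x.max())
```

```text
204 [56.0, 58.0, 58.0] 206 [54.0, 56.0, 57.0] 208 [57.0, 59.0, 59.0] 210 [58.0, 59.0, 60.0] 212 [50.0, 32.0, 18.0] 214 [50.0, 32.0, 18.0] 216 [50.0, 32.0, 18.0] 218 [51.0, 34.0, 18.0] 238 [50.0, 33.0, 17.0] 240 [50.0, 32.0, 17.0] 242 [50.0, 32.0, 18.0] 244 [50.0, 32.0, 18.0] 246 [50.0, 32.0, 18.0] 248 [51.0, 33.0, 18.0] 250 [61.0, 39.0, 22.0] 252 [68.0, 44.0, 24.0] 254 [69.0, 45.0, 25.0] 256 [70.0, 45.0, 25.0] 380 [68.0, 44.0, 24.0] 384 [68.0, 44.0, 24.0] 388 [68.0, 44.0, 24.0] 392 [68.0, 45.0, 24.0] 396 [69.0, 45.0, 24.0] 400 [69.0, 45.0, 24.0] 404 [68.0, 44.0, 24.0] 408 [68.0, 44.0, 24.0] 412 [68.0, 44.0, 24.0] 416 [68.0, 43.0, 24.0] 420 [68.0, 43.0, 24.0] 424 [67.0, 43.0, 24.0] 428 [67.0, 44.0, 24.0] 432 [19.0, 17.0, 16.0] 436 [16.0, 15.0, 15.0] 440 [14.0, 15.0, 15.0] 
216 298 327
225 297 329
235 296 332
245 295 334
252 294 335
260 294 335
270 294 335
300 295 335
330 296 333
```

Run:
```python
from h import *
from scipy.optimize import least_squares
p=camera_params("wrist");T=np.array(p["T_tool_cam"]);c=(p,T[:3,3],T[:3,:3])
def pts(X,zt,a):
    ca,sa=np.cos(a),np.sin(a); d=np.array([-ca,0,sa]);u=np.array([sa,0,ca]) # along far, down (tool z = down)
    A=np.array([X,0,zt]); return A,A+.06*u,A+.08*d
for a in np.radians([-4,0,4]):
    f=lambda q:(proj(c,pts(*q,a)[:2])[:,1]-[249.5,211])
    q=least_squares(f,[.04,-.01]).x
    P=pts(*q,a); W=[np.ptp(proj(c,[P[i]+[0,.007,0],P[i]-[0,.007,0]])[:,0]) for i in range(3)]
    print(np.degrees(a),q*1e3,f(q),proj(c,P),W)
```

```text
-4.0 [ 49.40971165 -43.66165214] [0. 0.] [[315.68349091 249.5       ]
 [315.27101233 211.        ]
 [315.02615258 518.0962043 ]] [np.float64(61.06298665838813), np.float64(36.4357831915454), np.float64(48.519044122850005)]
0.0 [36.72180654 -5.22625866] [0. 0.] [[315.30922747 249.5       ]
 [315.12139915 211.        ]
 [314.88023081 436.22814715]] [np.float64(41.5950927010536), np.float64(28.6492870367793), np.float64(34.42148315921088)]
4.0 [24.22769709 32.62207039] [-2.84217094e-14 -2.84217094e-14] [[315.1182272  249.5       ]
 [315.02630894 211.        ]
 [314.80206867 390.59617174]] [np.float64(31.655574838977486), np.float64(23.699774654731527), np.float64(26.687290968321975)]
```

Emit:
drive_tool --pt "0 -20 5" --pt "0 -40 10" --pt "0 -60 15" --pt "0 -80 15" --pt "-2 -100 15" --pt "-4 -120 15" --pt "-6 -140 15" --pt "-8 -160 15" --pt "-8 -177 15" --pt "-8 -177 15" --spin '[0.1, 0.2, 0.3, 0.42, 0.54, 0.66, 0.78, 0.9, 1.02, 1.14]' --gripper '[1, 1, 1, 1, 1, 1, 1, 1, 1, 1]'

```text
time_s: 5.33
eef_pos: [0.4582, 0.0128, 0.1578]
eef_rot: [[-0.603, -0.798, -0.004], [-0.798, 0.603, -0.001], [0.003, 0.002, -1.0]]
ft_force: [-0.6, 0.0, -1.2]
opening: 0.0127
gripper_force: 58.6
```

Emit:
drive_tool --pt "0 0 0" --pt "0 0 0" --pt "0 0 0" --pt "0 0 0" --pt "0 0 0" --pt "0 0 0" --pt "0 0 0" --pt "0 0 0" --pt "0 0 0" --spin '[0.12, 0.24, 0.36, 0.48, 0.6, 0.698, 0.698, 0.698, 0.698]' --gripper '[1, 1, 1, 1, 1, 1, 1, 1, 1]'

```text
time_s: 6.08
eef_pos: [0.4594, 0.0151, 0.1587]
eef_rot: [[0.046, -0.999, -0.001], [-0.999, -0.046, -0.0], [0.0, 0.001, -1.0]]
ft_force: [0.4, -0.3, -1.5]
opening: 0.0131
gripper_force: 58.6
```

Run:
```python
from h import *
s,im=shot("wrist","w4.png");R=np.array(s["eef_rot"])
print(s["time_s"],s["eef_pos"],np.degrees(np.arctan2(R[1,1],R[0,1])),R[:,2],s["joint_pos"].round(1) if hasattr(s["joint_pos"],'round') else s["joint_pos"])
c=cam("wrist",s);o,Rf=frame([.4429,-.0808],np.radians(2.71))
for n,l in dict(fenceTopNear=(33,50,38),fenceTopNearBack=(42,50,38),cheekNear=(33,56,22),baseFR=(-55,-50,10),baseFL=(-55,160,10),bar=(0,0,100),fenceFar=(33,150,38)).items():
    q=o+Rf@(np.array(l[:2])/1e3); print(n,proj(c,[[*q,l[2]/1e3]])[0].round(1))
```

```text
6.0833 [0.45943144 0.0150803  0.15871065] -177.38099716784754 [-1.27066215e-03 -2.68772062e-04 -9.99999157e-01] [ 22.2  11.4 -29.3  -0.  -49.4 -19.6]
fenceTopNear [295.4 176.5]
fenceTopNearBack [281.6 176.6]
cheekNear [296.6 182.2]
baseFR [429.   20.3]
baseFL [407.6 308.9]
bar [359.6  84.6]
fenceFar [297.5 314.6]
```

View pics/w4.png

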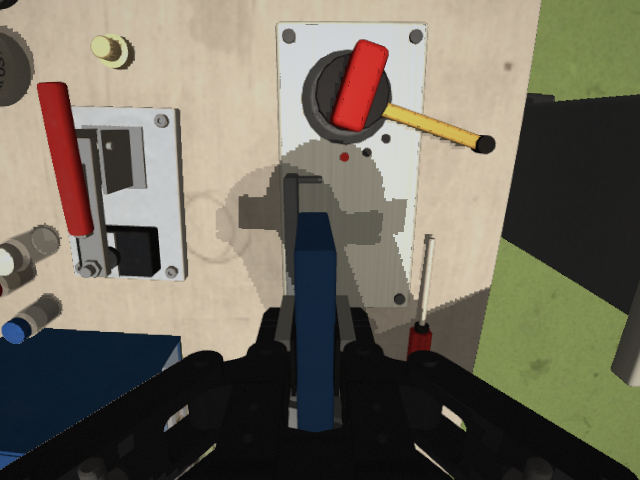

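The wrist view shows the near end of the fence top at columns 285 to 298, row 176. The base corners are at (277,24), (426,22) and about (412,307), and the knob bar centre is at (361,86). I'll fit the base edges for yaw and offset.

Run:
```python
from h import *
s=dict(eef_pos=[0.45943144,0.0150803,0.15871065],eef_rot=None)
y=np.radians(-177.381);yv=np.array([np.cos(y),np.sin(y),0]);z=np.array([-.00127,-.00027,-1]);x=np.cross(yv,z);x/=np.linalg.norm(x);yv=np.cross(z,x)
s["eef_rot"]=np.c_[x,yv,z];c=cam("wrist",s)
im=cv2.imread("pics/w4.png").astype(int)
w=im.sum(2); sat=im.max(2)-im.min(2)
m=((w>540)&(sat<22)).astype(np.uint8)
n,lab,st,_=cv2.connectedComponentsWithStats(m); k=[i for i in range(1,n) if st[i][0]>250 and st[i][0]<300 and st[i][4]>3000];print(st[k])
m=lab==k[0]
L=[];Rr=[];T=[]
for r in range(35,170,5): L.append((np.where(m[r])[0].min(),r+.5))
for r in range(35,240,5): Rr.append((np.where(m[r])[0].max()+1,r+.5))
for q in range(290,415,5): T.append((q+.5,np.where(m[:,q])[0].min()))
def line(P,ax):
    X=cast(c,P,.01)[:,:2]
    for _ in range(3):
        a=np.polyfit(X[:,1-ax],X[:,ax],1);r=X[:,ax]-np.polyval(a,X[:,1-ax]);X=X[abs(r)<max(.0006,2*r.std())]
    return a,len(X),r.std()*1e3
for P,ax in((L,0),(Rr,0),(T,1)):
    a,nn,sd=line(P,ax);print(a,np.degrees(np.arctan(a[0])),nn,sd)
    print(" at other=",(-.08,.02), np.polyval(a,[-.08,.02]) if ax==0 else np.polyval(a,[.44]))
# fence front/back rows
for r in (184,190,196,202,208): print(r,w[r,278:312].tolist())
print(cast(c,[(285,176),(298,176)],.038)[:,:2])
red=(im[:,:,2]>150)&(im[:,:,1]<70)&(im[:,:,0]<80)
red[:, :300]=0; red[135:]=0; red[:,395:]=0
p=np.argwhere(red)[:,::-1].astype(np.float32);print(cv2.minAreaRect(p))
```

```text
[[ 278   23  148  132 7988]]Traceback (most recent call last):
  File "<stdin>", line 11, in <module>
    return umr_minimum(a, axis, None, out, keepdims, initial, where)
ValueError: zero-size array to reduction operation minimum which has no identity
```

Run:
```python
from h import *
s=dict(eef_pos=[0.45943144,0.0150803,0.15871065],eef_rot=None)
y=np.radians(-177.381);yv=np.array([np.cos(y),np.sin(y),0]);z=np.array([-.00127,-.00027,-1]);x=np.cross(yv,z);x/=np.linalg.norm(x);yv=np.cross(z,x)
s["eef_rot"]=np.c_[x,yv,z];c=cam("wrist",s)
im=cv2.imread("pics/w4.png").astype(int)
w=im.sum(2); sat=im.max(2)-im.min(2)
m=(w>540)&(sat<22)
L=[];Rr=[];T=[]
for r in range(35,145,5): 
    q=np.where(m[r,265:300])[0]; 
    if len(q): L.append((q.min()+265,r+.5))
for r in list(range(35,105,5))+list(range(155,215,5)): 
    q=np.where(m[r,390:440])[0]
    if len(q): Rr.append((q.max()+391,r+.5))
for q in range(300,410,5): T.append((q+.5,np.where(m[:60,q])[0].min()))
def line(P,ax):
    X=cast(c,P,.01)[:,:2]
    for _ in range(3):
        a=np.polyfit(X[:,1-ax],X[:,ax],1);r=X[:,ax]-np.polyval(a,X[:,1-ax]);X=X[abs(r)<max(.0006,2*r.std())]
    return a,len(X),r.std()*1e3
for P,ax in((L,0),(Rr,0),(T,1)):
    a,nn,sd=line(P,ax);print(np.degrees(np.arctan(a[0])),nn,sd, np.polyval(a,[-.08,.02]) if ax==0 else np.polyval(a,[.44]))
for r in (184,194,204): print(r,w[r,278:312].tolist())
print(cast(c,[(285,176),(298,176)],.038)[:,:2])
red=(im[:,:,2]>150)&(im[:,:,1]<70)&(im[:,:,0]<80)
red[:, :300]=0; red[135:]=0; red[:,395:]=0
p=np.argwhere(red)[:,::-1].astype(np.float32);print(cv2.minAreaRect(p))
```

```text
-2.883541839805168 19 0.19173146008921216 [0.48703081 0.48199382]
-2.772122092410254 25 0.23130665601999753 [0.38911278 0.38427074]
3.5421262524977064 21 0.26868551990053646 [-0.12800826]
184 [229, 207, 218, 240, 254, 182, 141, 154, 154, 156, 156, 157, 155, 156, 159, 156, 157, 149, 116, 96, 159, 248, 268, 266, 266, 266, 273, 272, 272, 269, 268, 268, 266, 265]
194 [233, 235, 219, 230, 248, 190, 149, 157, 158, 159, 160, 160, 159, 156, 157, 158, 161, 151, 130, 102, 164, 251, 269, 267, 269, 269, 276, 276, 276, 275, 271, 271, 268, 267]
204 [234, 235, 214, 229, 245, 229, 167, 151, 158, 157, 158, 160, 160, 162, 163, 159, 162, 154, 143, 103, 126, 247, 271, 268, 268, 270, 275, 274, 274, 275, 269, 268, 267, 266]
[[ 0.48028138 -0.02933432]
 [ 0.47183855 -0.02972147]]
((360.2500305175781, 84.75), (31.30654525756836, 87.91130828857422), 18.434947967529297)
```

Emit:
drive_tool --pt "0.7 1 -10" --pt "1.5 2 -25" --pt "1.5 2 -45" --pt "1.5 2 -62" --pt "1.5 2 -72" --pt "1.5 2 -72" --pt "1.5 2 -72" --pt "1.5 2 -72" --pt "1.5 2 -72" --spin '[0.003, 0.003, 0.003, 0.003, 0.003, 0.003, 0.003, 0.003, 0.003]' --gripper '[1, 1, 1, 1, 1, 1, 1, 1, 1]'

```text
time_s: 6.88
eef_pos: [0.462, 0.0174, 0.0883]
eef_rot: [[0.051, -0.999, 0.002], [-0.999, -0.051, 0.001], [-0.001, -0.002, -1.0]]
ft_force: [-0.6, -0.7, -1.4]
opening: 0.0128
gripper_force: 58.5
```

Run:
```python
from h import *
s,im=shot("wrist","w5.png");R=np.array(s["eef_rot"])
print(s["time_s"],s["eef_pos"],np.degrees(np.arctan2(R[1,1],R[0,1])),R[:,2],s["opening"])
c=cam("wrist",s);o,Rf=frame([.4423,-.0805],np.radians(2.8))
for n,l in dict(fenceTopNear=(33,50,38),fenceBack=(42,50,38),cheekNear=(33,56,22),plateNearBot=(24,60,10)).items():
    q=o+Rf@(np.array(l[:2])/1e3); print(n,proj(c,[[*q,l[2]/1e3]])[0].round(1))
cv2.imwrite("pics/w5c.png",cv2.resize(im[100:400,200:450,::-1],None,fx=2,fy=2))
```

```text
6.8833 [0.46203934 0.01742574 0.08829752] -177.08514308601332 [ 2.04988541e-03  6.80402682e-04 -9.99997668e-01] 0.0128480084304937
fenceTopNear [296.3 191.7]
fenceBack [277.2 191.6]
cheekNear [297.9 198. ]
plateNearBot [315.4 201.3]
```

View pics/w5c.png

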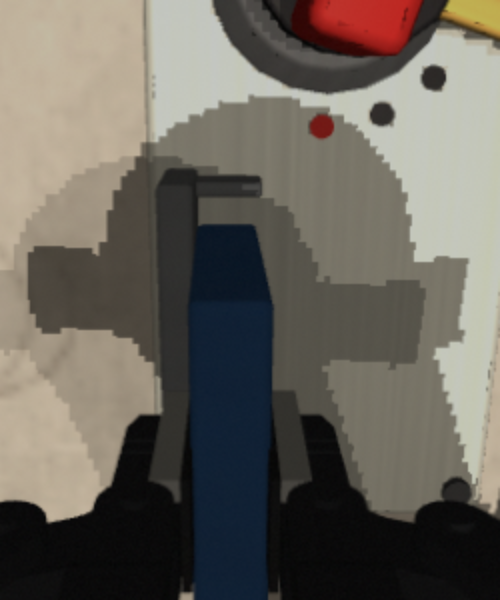

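The crop shows the plate between the cheeks. The fence front is at about column 296 and the plate's lower-left edge is at about 298.5, so the gap to the fence is roughly 1 mm. I'll shift back about 1 mm and lower until contact.

Emit:
drive_tool --pt "-1.2 -0.4 -4" --pt "-1.2 -0.4 -8" --pt "-1.2 -0.4 -12" --pt "-1.2 -0.4 -15" --pt "-1.2 -0.4 -17" --pt "-1.2 -0.4 -18" --pt "-1.2 -0.4 -18" --spin '[0, 0, 0, 0, 0, 0, 0]' --gripper '[1, 1, 1, 1, 1, 1, 1]'

```text
time_s: 7.52
eef_pos: [0.46, 0.0167, 0.069]
eef_rot: [[0.051, -0.999, -0.001], [-0.999, -0.051, -0.0], [0.0, 0.001, -1.0]]
ft_force: [0.2, -0.5, -0.7]
opening: 0.013
gripper_force: 58.5
```

Emit:
drive_tool --pt "0 0 -1" --pt "0 0 -2" --pt "0 0 -2" --spin '[0, 0, 0]' --gripper '[1, 1, 1]'

```text
time_s: 7.77
eef_pos: [0.4601, 0.0168, 0.0673]
eef_rot: [[0.051, -0.999, -0.0], [-0.999, -0.051, -0.0], [0.0, 0.0, -1.0]]
ft_force: [0.5, 0.9, -1.3]
opening: 0.0133
gripper_force: 58.5
```

Emit:
drive_tool --pt "0 0 -1" --pt "0 0 -2" --pt "0 0 -2" --spin '[0, 0, 0]' --gripper '[1, 1, 1]'

```text
time_s: 8.02
eef_pos: [0.46, 0.0167, 0.0652]
eef_rot: [[0.051, -0.999, -0.0], [-0.999, -0.051, -0.0], [0.0, 0.0, -1.0]]
ft_force: [0.4, -0.2, -1.7]
opening: 0.0131
gripper_force: 58.5
```

Emit:
drive_tool --pt "0 0 -0.7" --pt "0 0 -1.5" --pt "0 0 -1.5" --spin '[0, 0, 0]' --gripper '[1, 1, 1]'

```text
time_s: 8.27
eef_pos: [0.46, 0.0167, 0.0638]
eef_rot: [[0.051, -0.999, -0.0], [-0.999, -0.051, -0.0], [0.0, 0.0, -1.0]]
ft_force: [-0.5, -0.6, -1.3]
opening: 0.0127
gripper_force: 58.5
```

Emit:
drive_tool --pt "0 0 -0.7" --pt "0 0 -1.5" --pt "0 0 -1.5" --spin '[0, 0, 0]' --gripper '[1, 1, 1]'

```text
time_s: 8.52
eef_pos: [0.46, 0.0167, 0.0622]
eef_rot: [[0.051, -0.999, -0.0], [-0.999, -0.051, -0.0], [0.0, 0.0, -1.0]]
ft_force: [-0.4, -0.1, -1.4]
opening: 0.0128
gripper_force: 58.5
```

Emit:
drive_tool --pt "0 0 -0.7" --pt "0 0 -1.5" --pt "0 0 -1.5" --spin '[0, 0, 0]' --gripper '[1, 1, 1]'

```text
time_s: 8.77
eef_pos: [0.46, 0.0167, 0.0608]
eef_rot: [[0.051, -0.999, -0.0], [-0.999, -0.051, -0.0], [0.0, 0.0, -1.0]]
ft_force: [-0.6, -0.8, -1.2]
opening: 0.013
gripper_force: 58.5
```

Emit:
drive_tool --pt "0 0 -0.7" --pt "0 0 -1.5" --pt "0 0 -1.5" --spin '[0, 0, 0]' --gripper '[1, 1, 1]'

```text
time_s: 9.02
eef_pos: [0.4602, 0.0168, 0.0593]
eef_rot: [[0.051, -0.999, 0.0], [-0.999, -0.051, -0.0], [0.0, -0.0, -1.0]]
ft_force: [0.3, 0.0, -0.8]
opening: 0.013
gripper_force: 58.7
```

Emit:
drive_tool --pt "0 0 -0.7" --pt "0 0 -1.5" --pt "0 0 -1.5" --spin '[0, 0, 0]' --gripper '[1, 1, 1]'

```text
time_s: 9.27
eef_pos: [0.4605, 0.0171, 0.059]
eef_rot: [[0.052, -0.999, 0.001], [-0.999, -0.052, -0.0], [0.0, -0.001, -1.0]]
ft_force: [-2.7, 2.4, 8.4]
opening: 0.0128
gripper_force: 60.4
```

Run:
```python
from h import *
s,im=shot("wrist","w6.png");t=camera("scene");cv2.imwrite("pics/s6.png",t[:,:,::-1])
print(s["eef_pos"],s["ft_force"])
a=cv2.resize(im[150:300,240:380,::-1],None,fx=4,fy=4)
b=cv2.resize(t[205:315,270:410,::-1],None,fx=5,fy=5,interpolation=cv2.INTER_CUBIC)[:, :700]
b=cv2.resize(b,(560,440)); 
cv2.imwrite("pics/c6.png",cv2.resize(np.vstack([a,b]),None,fx=.57,fy=.57))
```

```text
[0.46049642 0.0170581  0.05896173] [-2.70489832  2.41533293  8.38852052]
```

View pics/c6.png

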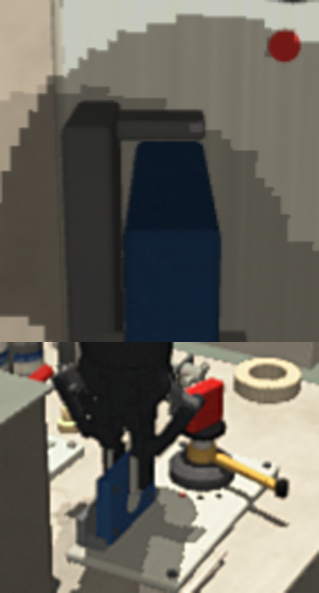

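The plate sits inside the cheeks with a visible gap to the fence, and contact reads about 9 N at TCP z = 59 mm, so it's on the floor. I'll relieve the push, release and rise.

Emit:
drive_tool --pt "0 0 0.7" --pt "0 0 1" --pt "0 0 1" --pt "0 0 1" --pt "0 0 1" --pt "0 0 1" --spin '[0, 0, 0, 0, 0, 0]' --gripper '[1, 0.9, 0.6, 0.4, 0.2, 0.1]'

```text
time_s: 9.87
eef_pos: [0.4601, 0.0167, 0.0588]
eef_rot: [[0.051, -0.999, -0.0], [-0.999, -0.051, -0.0], [0.0, 0.0, -1.0]]
ft_force: [0.3, -0.7, -0.7]
opening: 0.0387
gripper_force: 0.0
```

Emit:
drive_tool --pt "0 0 5" --pt "0 0 15" --pt "0 0 30" --pt "0 0 50" --pt "0 0 75" --pt "0 0 100" --pt "0 0 100" --pt "0 0 100" --spin '[0, 0, 0, 0, 0, 0, 0, 0]' --gripper '[0.1, 0.1, 0.1, 0.1, 0.1, 0.1, 0.1, 0.1]'

```text
time_s: 10.53
eef_pos: [0.4609, 0.0171, 0.1606]
eef_rot: [[0.051, -0.999, 0.004], [-0.999, -0.051, 0.002], [-0.001, -0.004, -1.0]]
ft_force: [-0.8, 0.0, 0.4]
opening: 0.0382
gripper_force: 0.0
```

Run:
```python
from h import *
s,im=shot("wrist","w7.png");R=np.array(s["eef_rot"])
print(s["time_s"],s["eef_pos"],np.degrees(np.arctan2(R[1,1],R[0,1])),s["opening"])
c=cam("wrist",s);o,Rf=frame([.4423,-.0805],np.radians(2.8))
for n,l in dict(fenceNear=(33,50,38),plateTopNL=(31,60,70),plateTopNR=(17,60,70),platebotNR=(17,60,10),plateFL=(31,140,70),bar=(0,0,100)).items():
    q=o+Rf@(np.array(l[:2])/1e3); print(n,proj(c,[[*q,l[2]/1e3]])[0].round(1))
```

```text
10.5333 [0.46086227 0.01707341 0.16057647] -177.08164058729187 0.038210740770308345
fenceNear [300.2 173.4]
plateTopNL [301.6 197.5]
plateTopNR [325.7 197.6]
platebotNR [323.7 182.6]
plateFL [302.4 320.6]
bar [365.6  81.4]
```

View pics/w7.png

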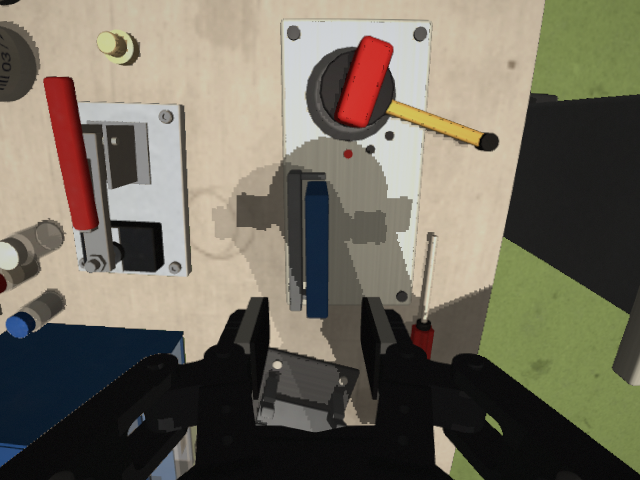

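The plate stands upright and free in the nest. Its upper edge spans columns 305 to 328 and rows 195 to 318, about 2 mm in front of the ideal spot. The knob bar is at (366,82), which agrees with the predicted centre. Now the knob.

Emit:
drive_tool --pt "-4 -20 0" --pt "-8 -40 0" --pt "-11 -60 0" --pt "-15 -80 0" --pt "-18.5 -97.5 0" --pt "-18.5 -97.5 -10" --pt "-18.5 -97.5 -10" --pt "-18.5 -97.5 -10" --spin '[-0.1, -0.2, -0.3, -0.316, -0.316, -0.316, -0.316, -0.316]' --gripper '[-0.2, -0.2, -0.2, -0.2, -0.2, -0.2, -0.2, -0.2]'

```text
time_s: 11.25
eef_pos: [0.4407, -0.081, 0.1477]
eef_rot: [[-0.262, -0.965, -0.003], [-0.965, 0.262, -0.001], [0.001, 0.003, -1.0]]
ft_force: [-0.7, 0.3, -0.0]
opening: 0.0512
gripper_force: 0.0
```

Run:
```python
from h import *
s,im=shot("wrist","w8.png");R=np.array(s["eef_rot"])
print(s["time_s"],s["eef_pos"],np.degrees(np.arctan2(R[1,1],R[0,1])),s["opening"])
c=cam("wrist",s);im=im.astype(int)
m=((im[:,:,0]>110)&(im[:,:,1]<75)&(im[:,:,2]<85)).astype(np.uint8)
n,l,st,ce=cv2.connectedComponentsWithStats(m)
for i in range(1,n):
    if st[i][4]>150:
        p=np.argwhere(l==i)[:,::-1].astype(np.float32);r=cv2.minAreaRect(p)
        b=cast(c,cv2.boxPoints(r),.1)[:,:2];print(st[i],r,b.round(4).tolist(),b.mean(0))
print(proj(c,[[.4423,-.0805,.1]]))
```

```text
11.25 [ 0.44065281 -0.08100547  0.1477394 ] 164.78655012458594 0.05123476782349691
[  49  337   47   54 1044] ((72.61138916015625, 361.79840087890625), (59.38251876831055, 18.849958419799805), 55.491477966308594) [[0.5898, -0.0858], [0.5778, -0.0897], [0.5735, -0.0563], [0.586, -0.0517]] [ 0.58176571 -0.07088798]
[447 428  25  42 693] ((459.5853271484375, 447.7316589355469), (43.86142349243164, 18.159189224243164), 77.90524291992188) [[0.3896, 0.0272], [0.379, 0.0275], [0.3775, 0.0634], [0.3887, 0.0632]] [0.38370447 0.04532751]
[[310.79391149 287.83508385]]
```

Run:
```python
from h import *
s=read_state();c=cam("wrist",s)
im=cv2.imread("pics/w8.png").astype(int)
m=((im[:,:,2]>45)&(im[:,:,2]>2.5*im[:,:,1])&(im[:,:,2]>2.2*im[:,:,0])).astype(np.uint8)
n,l,st,ce=cv2.connectedComponentsWithStats(m)
for i in range(1,n):
    if st[i][4]>150 and 200<ce[i][0]<430:
        p=np.argwhere(l==i)[:,::-1].astype(np.float32);print(st[i],cv2.minAreaRect(p))
        for r in range(st[i][1],st[i][1]+st[i][3],6):
            x=np.where(l[r]==i)[0]; print(r,x.min(),x.max(),im[r,(x.min()+x.max())//2].tolist())
P=[]
for a,b in((8,20),(8,-20),(-8,-20),(-8,20)):
    t=np.radians(164.8);u=np.array([np.cos(t),np.sin(t)]);v=np.array([-u[1],u[0]])
    P.append([*(np.array([.4423,-.0805])+a/1e3*u+b/1e3*v),.1])
print(proj(c,P).round(1))
```

```text
[ 295  232   32   89 2655] ((310.5, 276.0), (88.0, 31.0), 90.0)
232 301 322 [7, 8, 58]
238 298 324 [7, 9, 59]
244 297 325 [10, 11, 62]
250 296 325 [9, 12, 73]
256 295 326 [13, 15, 84]
262 295 326 [13, 16, 85]
268 295 326 [11, 14, 84]
274 296 326 [13, 14, 83]
280 296 326 [14, 15, 84]
286 296 326 [12, 14, 83]
292 297 326 [12, 14, 83]
298 297 326 [12, 16, 84]
304 297 325 [9, 12, 82]
310 297 325 [12, 14, 83]
316 297 325 [11, 14, 83]
[[328.3 248.7]
 [327.3 322. ]
 [296.5 322. ]
 [295.4 248.7]]
```

Emit:
drive_tool --pt "1.5 0.5 -15" --pt "1.5 0.5 -35" --pt "1.5 0.5 -52" --pt "1.5 0.5 -62" --pt "1.5 0.5 -65" --pt "1.5 0.5 -65" --pt "1.5 0.5 -65" --spin '[0, 0, 0, 0, 0, 0, 0]' --gripper '[-0.2, -0.2, -0.2, -0.2, -0.2, -0.2, -0.2]'

```text
time_s: 11.88
eef_pos: [0.4437, -0.0799, 0.0843]
eef_rot: [[-0.261, -0.965, 0.001], [-0.965, 0.261, -0.0], [-0.0, -0.001, -1.0]]
ft_force: [0.5, -0.2, -0.3]
opening: 0.0512
gripper_force: 0.0
```

Emit:
drive_tool --pt "0 0 0" --pt "0 0 0" --pt "0 0 0" --pt "0 0 0" --pt "0 0 0" --pt "0 0 0" --spin '[0, 0, 0, 0, 0, 0]' --gripper '[0.2, 0.4, 0.6, 1, 1, 1]'

```text
time_s: 12.38
eef_pos: [0.4429, -0.0801, 0.0846]
eef_rot: [[-0.262, -0.965, 0.0], [-0.965, 0.262, 0.0], [-0.0, -0.0, -1.0]]
ft_force: [-3.0, 3.3, 5.4]
opening: 0.0151
gripper_force: 58.7
```

Run:
```python
from h import *
s=read_state();R=np.array(s["eef_rot"]);print(s["time_s"],s["eef_pos"],np.degrees(np.arctan2(R[1,1],R[0,1])),s["opening"],s["ft_force"],s["wrist_torque"])
```

```text
12.3833 [ 0.44293178 -0.08007154  0.08464398] 164.81269297173054 0.015078398518448298 [-2.95248842  3.30741257  5.38479471] [ 0.70310448  0.72542005 -0.03873106]
```

Emit:
drive_tool --pt "0 0 0" --pt "0 0 0" --pt "0 0 0" --pt "0 0 0" --pt "0 0 0" --pt "0 0 0" --pt "0 0 0" --pt "0 0 0" --pt "0 0 0" --pt "0 0 0" --spin '[-0.1, -0.2, -0.3, -0.4, -0.5, -0.6, -0.7, -0.8, -0.9, -1.0]' --gripper '[1, 1, 1, 1, 1, 1, 1, 1, 1, 1]'

```text
time_s: 13.22
eef_pos: [0.4431, -0.0802, 0.0846]
eef_rot: [[-0.955, -0.297, 0.0], [-0.297, 0.955, -0.0], [-0.0, -0.0, -1.0]]
ft_force: [-2.7, 0.8, 4.9]
opening: 0.0152
gripper_force: 58.6
```

Emit:
drive_tool --pt "0 0 0" --pt "0 0 0" --pt "0 0 0" --pt "0 0 0" --pt "0 0 0" --pt "0 0 0" --pt "0 0 0" --pt "0 0 0" --spin '[-0.05, -0.1, -0.15, -0.19, -0.22, -0.24, -0.245, -0.245]' --gripper '[1, 1, 1, 1, 1, 1, 1, 1]'

```text
time_s: 13.88
eef_pos: [0.4431, -0.0802, 0.0846]
eef_rot: [[-0.998, -0.061, 0.0], [-0.061, 0.998, -0.0], [-0.0, -0.0, -1.0]]
ft_force: [-1.8, 1.0, 6.0]
opening: 0.0151
gripper_force: 58.7
```

Run:
```python
from h import *
s,w=shot("wrist","w9.png");t=camera("top");cv2.imwrite("pics/t9.png",t[:,:,::-1]);g=camera("scene");cv2.imwrite("pics/s9.png",g[:,:,::-1])
R=np.array(s["eef_rot"]);print(s["time_s"],s["eef_pos"],np.degrees(np.arctan2(R[1,1],R[0,1])),s["opening"],s["ft_force"],s["wrist_torque"])
o,Rf=frame([.4423,-.0805],np.radians(2.8))
for nm,c,im in(("wrist",cam("wrist",s),w),("top",cam("top"),t),("scene",cam("scene"),g)):
    im=im.astype(int);m=((im[:,:,0]>60)&(im[:,:,0]>1.15*im[:,:,1])&(im[:,:,1]>1.9*im[:,:,2])).astype(np.uint8)
    n,l,st,ce=cv2.connectedComponentsWithStats(m)
    print(nm,[(st[i].tolist(),ce[i].round(1).tolist()) for i in range(1,n) if st[i][4]>12])
    for a in (66,72,78):
        th=np.radians(162-a+2.8);d=np.array([np.cos(th),np.sin(th)]);print(a,proj(c,[[*(o+r*d),.036+.0045] for r in(.03,.06,.085,.092)]).round(1).tolist())
```

```text
13.8833 [ 0.44305935 -0.08024521  0.08462778] 93.49786471138133 0.01508509732150026 [-1.82328259  1.01174568  5.96728486] [0.33934638 0.65678399 0.05326577]
wrist [([303, 257, 25, 4, 46], [314.7, 258.4]), ([351, 274, 140, 20, 2386], [422.2, 283.3])]
66 [[375.5, 282.5], [436.6, 277.1], [487.0, 272.6], [500.9, 271.4]]
72 [[375.5, 288.4], [435.8, 288.9], [485.1, 289.2], [498.7, 289.3]]
78 [[374.7, 294.2], [433.7, 300.4], [481.5, 305.4], [494.6, 306.7]]
top [([478, 249, 31, 4, 66], [492.1, 250.2])]
66 [[324.1, 262.6], [310.2, 265.0], [298.6, 267.0], [295.4, 267.5]]
72 [[323.9, 261.1], [309.9, 262.1], [298.2, 262.8], [294.9, 263.1]]
78 [[323.9, 259.7], [309.8, 259.1], [298.1, 258.7], [294.9, 258.6]]
scene [([436, 121, 3, 7, 13], [437.2, 123.9]), ([413, 152, 11, 24, 122], [417.1, 163.3]), ([413, 175, 8, 9, 28], [417.0, 179.3]), ([275, 191, 9, 8, 44], [279.4, 195.3]), ([341, 250, 24, 23, 144], [352.3, 259.1]), ([131, 291, 13, 4, 18], [136.4, 292.8])]
66 [[353.2, 256.2], [347.8, 263.5], [343.2, 269.8], [341.9, 271.6]]
72 [[351.7, 255.9], [344.9, 262.8], [338.9, 268.8], [337.2, 270.5]]
78 [[350.3, 255.4], [342.0, 261.9], [334.9, 267.6], [332.8, 269.2]]
```

```bash
cat > arm.py <<'E'
from h import *
import sys
s,im=shot("wrist",sys.argv[1]);c=cam("wrist",s)
R=np.array(s["eef_rot"]);print("tool yaw",np.degrees(np.arctan2(R[1,1],R[0,1])),s["wrist_torque"],s["time_s"])
im=im.astype(int);m=(im[:,:,0]>60)&(im[:,:,0]>1.15*im[:,:,1])&(im[:,:,1]>1.9*im[:,:,2]);m[:270]=0;m[300:]=0
P=[]
for q in range(370,486,3):
    r=np.where(m[:,q])[0]
    if len(r)>5: P.append((q+.5,r.min(),r.max()+1))
P=np.array(P);print(P[::8].tolist())
for k in(1,2,3):
    v=P[:,k] if k<3 else (P[:,1]+P[:,2])/2
    X=cast(c,np.c_[P[:,0],v],.0405)[:,:2];a=np.polyfit(X[:,1],X[:,0],1)
    print("arm dir deg",90-np.degrees(np.arctan(a[0])),"=> knob",162+2.8-(90-np.degrees(np.arctan(a[0]))),"x at y=-.0805:",np.polyval(a,-.0805))
# red mark
rd=(im[:,:,0]>60)&(im[:,:,0]>2.2*im[:,:,1])&(im[:,:,0]>2*im[:,:,2])
n,l,st,ce=cv2.connectedComponentsWithStats(rd.astype(np.uint8))
for i in range(1,n):
    if 8<st[i][4]<400: print("red",st[i].tolist(),cast(c,[ce[i]],.01)[0])
E
python3 arm.py w10.png
```

```text
tool yaw 93.50939811977018 [0.39154261 0.64542913 0.04437027] 14.0333
[[370.5, 274.0, 293.0], [394.5, 275.0, 293.0], [418.5, 275.0, 293.0], [442.5, 275.0, 293.0], [466.5, 275.0, 293.0]]
arm dir deg 93.40876954254185 => knob 71.39123045745816 x at y=-.0805: 0.43551264173671933
arm dir deg 93.288450963251 => knob 71.51154903674902 x at y=-.0805: 0.4450544360471456
arm dir deg 93.34933931923578 => knob 71.45066068076423 x at y=-.0805: 0.4402448715475455
red [379, 262, 11, 11, 89] [ 0.4405697  -0.04111253  0.01      ]
```

Emit:
drive_tool --pt "0 0 0" --pt "0 0 0" --pt "0 0 0" --pt "0 0 0" --spin '[-0.006, -0.012, -0.012, -0.012]' --gripper '[1, 1, 1, 1]'

```text
time_s: 14.42
eef_pos: [0.4431, -0.0803, 0.0846]
eef_rot: [[-0.999, -0.049, 0.0], [-0.049, 0.999, -0.0], [-0.0, -0.0, -1.0]]
ft_force: [-2.7, 0.3, 4.6]
opening: 0.0148
gripper_force: 58.8
```

```bash
python3 arm.py w11.png
python3 - <<'E'
from h import *
# plate still standing? blue mask in wrist view vs. predicted place
s=read_state();c=cam("wrist",s);im=cv2.imread("pics/w11.png").astype(int)
m=((im[:,:,0]>35)&(im[:,:,0]>1.35*im[:,:,1])&(im[:,:,0]>1.8*im[:,:,2])).astype(np.uint8)
n,l,st,ce=cv2.connectedComponentsWithStats(m)
print([(st[i].tolist()) for i in range(1,n) if st[i][4]>300])
o,Rf=frame([.4423,-.0805],np.radians(2.8))
print(proj(c,[[*(o+Rf@np.array([x,y])/1e3),z/1e3] for x,y,z in((15,59,70),(29,59,70),(15,139,70),(29,139,70),(15,59,10),(15,139,10))]).round(0).tolist())
E
```

```text
tool yaw 92.82144397363582 [0.29778454 0.72327716 0.04839309] 14.4167
[[370.5, 275.0, 293.0], [394.5, 275.0, 293.0], [418.5, 275.0, 293.0], [442.5, 275.0, 293.0], [466.5, 275.0, 293.0]]
arm dir deg 92.79829158773728 => knob 72.00170841226273 x at y=-.0805: 0.4356013041130829
arm dir deg 92.60054095098607 => knob 72.19945904901394 x at y=-.0805: 0.44504934838310967
arm dir deg 92.7004249537545 => knob 72.0995750462455 x at y=-.0805: 0.4402874709839388
red [379, 261, 11, 11, 93] [ 0.44066201 -0.04115587  0.01      ]
[[0, 60, 35, 105, 2742], [416, 291, 205, 82, 11416]]
[[451.0, 347.0], [447.0, 374.0], [623.0, 343.0], [615.0, 370.0], [416.0, 290.0], [548.0, 289.0]]
```

```bash
python3 -c "
from rig import hand_in
print(hand_in())"
```

```text
the job is handed in; nothing more can be done
None
```

The plate stands released in the nest, about 2 mm farther from the fence than the ideal point, and the knob is held at the third click (measured 72°, target 72°); I handed the job in at about 14.4 s.

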